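# Pack the autosampler tray with the blank that fits

### The job

The vial rack on the autosampler tray leaves a gap of unknown width beside the spring plate. Find the white blank block that fills it - one too thick will not go down, one too thin stands loose - and press it in upright until it stands fully home on the tray floor with the spring plate pushed back against it, then let go. Leave the other two blanks standing upright on the bench, and leave the beaker and the conical flask where they stand.

Things in the scene. Friction and masses are not known exactly. Their poses are not given: they have to be found in the camera images.
- tray: Aluminium tray fixed on the bench. Origin: centre of underside; x across, y along it. 140 (x) by 240 mm (y), with 17 mm high hand grips out to y +-150. Floor 10 mm above the bench; side rims 22 mm above the bench, 128 mm apart inside. Spring plate near its -y end; grey vial rack clamped to +y of the gap: 122 (x) by 90 mm (y), solid, 75 mm high above the floor, vial caps 3 mm more.
- gap (a point): Point on the tray floor at the foot of the resting spring plate's face, mid-length; axes as the tray's. The gap and the rack lie to +y, plate and bracket to -y. The rack's flat face is square to y and rigid, but its y differs each time: the gap is 20.5 to 31 mm wide, not told. Blanks go in upright, length along x, centred on this point's x.
- spring_plate (a joint): Plate's travel toward the tray's -y, m: 0 at rest, 0.005 at its hard stop. Steel, 110 mm long (x); face upright to 22 mm above the tray floor, then a lead-in lip leaning back 20 degrees from upright, ending 42 mm above the floor and 7 mm behind the face. Spring 0.8 N/mm, preload 1.2 N. Bracket behind: 34 mm high, 20 to 26 mm behind the face.
- blank_a: White plastic blank block, the thinnest: 24 mm thick (its y), 110 mm long (x), 80 mm high, with an upright grip on top, centred: 32 mm (x) by 16 mm (y), rising from 80 to 120 mm. Origin at the centre of its underside, z up. Starts standing on the bench. About 0.2 kg.
- blank_b: The same blank block, 28 mm thick, about 0.24 kg. Origin and axes alike.
- blank_c: The same blank block, 32 mm thick, about 0.27 kg. Origin and axes alike.
- beaker: Glass beaker, 68 mm across, 85 mm high, standing on the bench among the blanks; origin at the centre of its underside.
- flask: Conical glass flask, 82 mm across, 122 mm high, standing on the bench; origin at the centre of its underside.
Not all that is in view belongs to the job. Leave any blue or pink look-alike of the blank_b alone. Leave any turquoise look-alike of the blank_c alone.

How it is judged:
By the outcome, as a careful person would: the job done as asked, in the order asked, and still so for the second after the job is handed in, with the robot touching nothing.
It also fails if it takes over 72 s, if anything falls off the work surface, if the arm or the gripper's body presses on something with over 40 N, if the wrist force passes 120 N, or if a joint passes its speed limit or range.

### The arm

A 7-joint arm with a two-finger parallel gripper is mounted at the origin on the work surface. World frame = base frame: x ahead of the robot, y to its left, z up, the work surface at z = 0. Lengths are in m, angles in rad, forces in N, time in s.
With the tool pointing down it reaches from about 0.425 to 0.925 m from the base axis. Payload 6.8 kg.
Tool frame: the origin (TCP) lies at the very end of the fingers, on their centre line; the grasp point (between the pads) lies behind it (manip.grip_depth is the z of the grasp point in the tool frame, in m); z points along the fingers, y is the line along which they close (so a half turn about z gives the same grasp; the last joint's range is limited). The gripper opens to 88 mm and grips with 3 to 60 N. Pads are 20 mm wide; open, the fingers measure 115 mm over their backs; the gripper's body (75 mm by 178 mm) begins 61 mm behind the grasp point.
Start: joints at [1.235, 0.477, 0.022, 1.555, -0.011, 1.109, -0.083], TCP at [0.152, -0.658, 0.223] pointing down, gripper open.
Joint ranges: [-2.96, 2.96], [-0.34, 2.1], [-1.41, 1.46], [0.24, 2.44], [-1.37, 4.51], [0.17, 1.92], [-2.96, 2.96]. Speed limits (rad/s): [2.39, 2.39, 3.14, 3.14, 3.14, 3.14, 3.14].

### API

Orientations are given as a unit quaternion [x, y, z, w].
In Python, from rig import status, cams, order, manip gives the robot as it stands.
- The arm moves only by the tool servo_tool, never from a script. Its argument "series" is a list of rows, each a list of 5 numbers: the shift along the world's x, y, z in cm, then the turn about the world's z in degrees, then the closure, from 0 (fully open) to 1 (shut). In form: [[dx, dy, dz, twist, grip], ...]. A call has 1 to 12 rows; each row is the pose to reach, as a shift and turn from the pose commanded when the call began; what a row does not reach only later rows make up. A row lasts 1/8 s, in which the tool goes at most 62.5 mm and 10.7 degrees, less where a joint would pass 70% of its speed; a pose out of reach is approached as far as the arm can. A call with a gripper value outside its range is refused whole. The fingers move at their own pace and stop on an object; "force" is the grip in N (left out, the last holds). Time passes only in rows, so rows that repeat a pose let the fingers close. It gives the time, the measured TCP pose, the force, the opening and the grip force at its end, in the units of the state.
- status.state(): the state, without advancing time (a new reading comes with each control period).
- cams.read_camera(name): name is "scene" or "side" or "wrist"; returns the picture (400x640x3 uint8, red, green, blue); there is no depth.
- cams.camera_params(name): a dict with "camera_matrix" (3x3 intrinsics, pixels), "dist_coeffs" ([k1, k2, p1, p2, k3] as OpenCV has them; the pictures are not rectified), "world_to_cam" (4x4, takes a point from world to camera coordinates); the wrist camera has in their place "T_tool_cam" (4x4, takes a point from camera to tool coordinates, whose origin is the TCP and whose axes are the flange's). Camera axes: x right, y down, z forward; pixel columns grow to the right and rows downward; lengths in m; the calibration is good to about 2 mm. A picture is of the moment at which its call begins: read the wrist's pose just before it. camera_params takes no time and is no camera call.
- order.close_job(): hands the job in; it is judged then, once.
The state is a dict: "time_s": time; "joint_positions": joint angles; "dq": joint speeds; "tau": joint torques, N m; "eef_pos": TCP position; "tcp_rot": TCP orientation; "contact_force": force on the tool from outside, world axes, zero at the start; "torque": the same for the moment, N m; "gripper_width": finger opening in m; "gripper_force": force on a finger pad.
Only numpy, scipy, OpenCV 4.12 (cv2) and the standard library are available. Lean on these libraries where they do the work, as an engineer would, in place of code of your own. Each camera call takes 0.05 s, during which the arm holds its last target. There are 200 camera calls.

## Working session

There is one attempt and no reset: what is moved stays moved. The work goes in short steps, Python scripts to look and compute and a tool call to move; the robot and the scene stay as the last step left them, time stands still between calls to the robot, and variables do not carry over. Pictures are saved under pics/ and viewed, at most 10 in all, crops included, and the job is handed in when it is done.

Besides the shell and the picture viewer there is one more tool, called after "Request:" as name(argument=value, ...), one argument or row to a line, values as JSON. servo_tool: Moves the arm, as the interface text tells. Its arguments: {"type":"object","properties":{"series":{"type":"array","items":{"type":"array","items":{"type":"number"}}},"force":{"type":"number"}},"required":["series"]}

```bash
mkdir -p pics
cat > h.py <<'E'
import numpy as np,cv2
from rig import status,cams,order,manip
from scipy.spatial.transform import Rotation as R
def P(name):
    p=cams.camera_params(name);K=np.array(p["camera_matrix"]);d=np.array(p["dist_coeffs"])
    if name=="wrist":
        s=status.state();T=np.eye(4);T[:3,:3]=R.from_quat(s["tcp_rot"]).as_matrix();T[:3,3]=s["eef_pos"]
        W=np.linalg.inv(T@np.array(p["T_tool_cam"]))
    else: W=np.array(p["world_to_cam"])
    return K,d,W
def ray(name,uv,z,par=None):
    K,d,W=par or P(name);u=cv2.undistortPoints(np.array(uv,float).reshape(-1,1,2),K,d).reshape(-1,2)
    C=np.linalg.inv(W);o=C[:3,3];D=np.c_[u,np.ones(len(u))]@C[:3,:3].T
    return o+D*((z-o[2])/D[:,2])[:,None]
def proj(name,X,par=None):
    K,d,W=par or P(name);return cv2.projectPoints(np.array(X,float).reshape(-1,3),cv2.Rodrigues(W[:3,:3])[0],W[:3,3],K,d)[0].reshape(-1,2)
E
python3 - <<'E'
from h import *
print(status.state(),manip.grip_depth)
for n in("scene","side","wrist"):
    par=P(n);im=cams.read_camera(n);cv2.imwrite(f"pics/{n}0.png",im[:,:,::-1]);print(n,np.linalg.inv(par[2]).round(3).tolist())
    np.save(f"pics/{n}0.npy",par[2])
E
```

```text
{'time_s': 0.0, 'joint_positions': array([ 1.23492485,  0.47778106,  0.02233819,  1.55641513, -0.0115055 ,
        1.10928419, -0.08311363]), 'dq': array([-0.00139235,  0.00118091, -0.00044497,  0.00065589,  0.00036431,
       -0.00065028, -0.00067431]), 'tau': array([-5.23751460e-04, -5.82863653e+01,  1.53454151e+00, -2.72612983e+01,
       -5.43920591e-02,  1.69610622e-02,  1.34945994e-04]), 'eef_pos': array([ 0.15227744, -0.65700106,  0.22170979]), 'tcp_rot': array([ 9.93521228e-01,  1.13643281e-01, -1.61371166e-04, -8.64893705e-04]), 'contact_force': array([ 0.25698445,  0.39411315, -0.4370879 ]), 'torque': array([-0.05600196, -0.04078495,  0.03527773]), 'gripper_force': 0.0, 'gripper_width': 0.08792388596188123} -0.0187
scene [[0.674, 0.506, -0.538, 0.986], [0.738, -0.446, 0.506, -0.597], [0.016, -0.739, -0.674, 0.668], [0.0, 0.0, 0.0, 1.0]]
side [[-0.971, -0.119, 0.206, 0.299], [-0.239, 0.483, -0.842, 0.67], [0.001, -0.867, -0.498, 0.515], [0.0, 0.0, 0.0, 1.0]]
wrist [[0.226, -0.946, -0.234, 0.217], [-0.974, -0.22, -0.053, -0.642], [-0.002, 0.24, -0.971, 0.384], [0.0, 0.0, 0.0, 1.0]]
```

View pics/scene0.png

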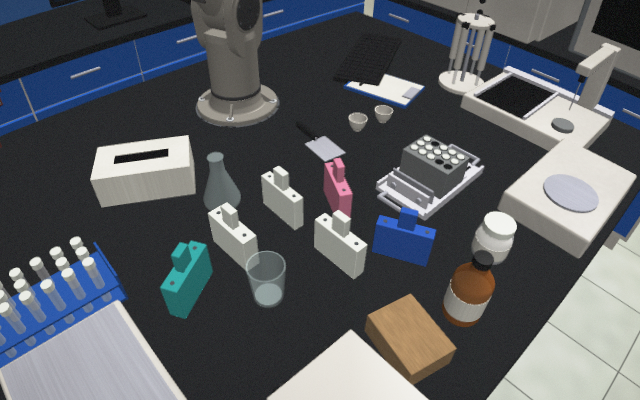

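View pics/side0.png

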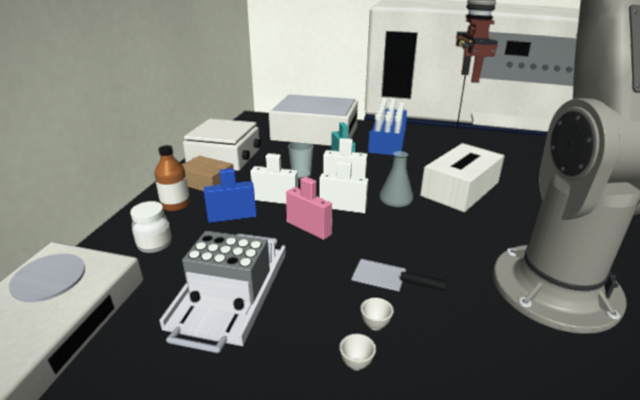

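The scene picture shows three white blanks near (282,198), (233,235) and (340,245). The look-alikes are pink (337,190), blue (405,237) and turquoise (187,278). The tray is at (430,175), the beaker at (266,280) and the flask at (220,180). The side picture has the rack at (228,255). Next I'll enlarge the blanks and the tray.

Run:
```python
import cv2
a=cv2.imread("pics/scene0.png")
cv2.imwrite("pics/c1.png",cv2.resize(a[140:290,200:380],None,fx=4,fy=4,interpolation=cv2.INTER_CUBIC))
cv2.imwrite("pics/c2.png",cv2.resize(a[125:225,365:495],None,fx=6,fy=6,interpolation=cv2.INTER_CUBIC))
```

```text
(no output)
```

View pics/c1.png

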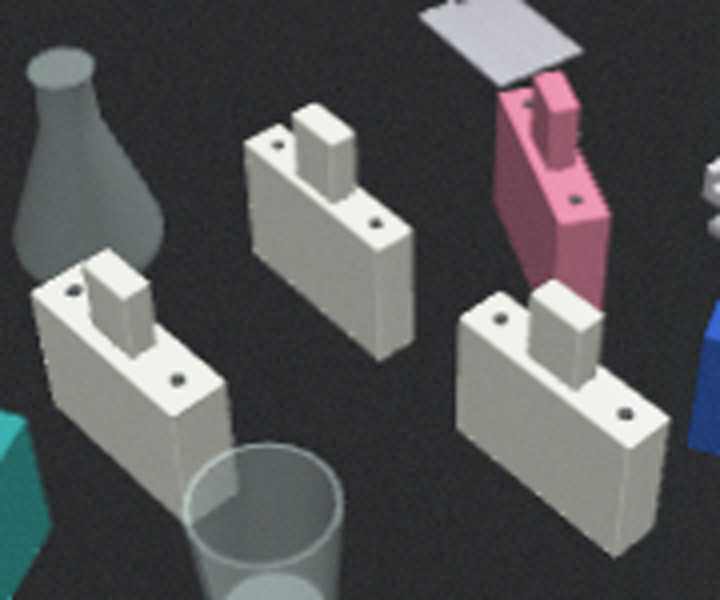

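View pics/c2.png

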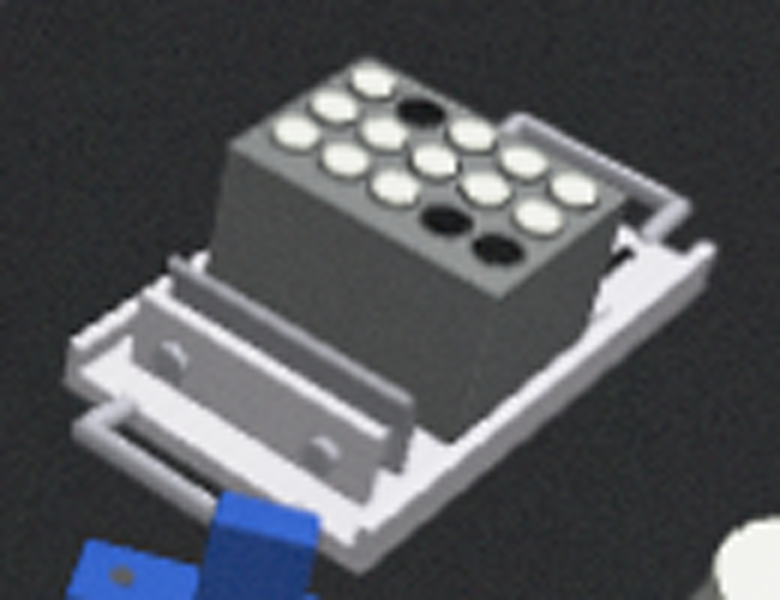

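Crop 1 shows the tops of all three white blanks: P at about (282,198), Q at about (233,235) behind the beaker, and R at about (340,245). Crop 2 shows the rack top, the plate lip from (172,262) to (412,405) and the bracket.

Run:
```python
from h import *
f=lambda pts,ox,oy,s:[(ox+(x+.5)/s-.5,oy+(y+.5)/s-.5) for x,y in pts]
c1=lambda p:f(p,200,140,4); c2=lambda p:f(p,365,125,6)
def rep(n,p,z):
    X=ray("scene",p,z)[:,:2]; print(n,(X*1000).round(1).tolist(),"edges",[(round(1000*np.linalg.norm(b-a),1),round(np.degrees(np.arctan2(*(b-a)[::-1])),1)) for a,b in zip(X,np.roll(X,-1,0))])
rep("P",c1([(246,144),(278,124),(412,230),(378,249)]),.08)
rep("Q",c1([(34,293),(226,382),(175,415)]),.08)
rep("R",c1([(459,320),(500,293),(668,420),(614,446)]),.08)
rep("Pgrip",c1([(293,119),(317,103),(355,130),(330,147)]),.12)
rep("Qgrip",c1([(84,264),(109,249),(149,278),(122,298)]),.12)
rep("Rgrip",c1([(530,297),(555,281),(603,318),(577,334)]),.12)
rep("rack",c2([(232,147),(498,295),(625,195),(366,57)]),.085)
rep("lip",c2([(172,260),(412,403)]),.052)
rep("brk",c2([(148,292),(388,436)]),.044)
rep("trayrim",c2([(68,350),(360,543),(714,245)]),.022)
rep("beaker",[(266,262)],.085); rep("flask",[(215,158)],.122)
```

```text
P [[391.2, -198.3], [389.2, -175.6], [498.8, -177.0], [498.2, -198.5]] edges [(np.float64(22.8), np.float64(95.2)), (np.float64(109.6), np.float64(-0.7)), (np.float64(21.5), np.float64(-91.6)), (np.float64(106.9), np.float64(179.9))]
Q [[413.2, -341.5], [520.0, -306.9], [521.0, -335.9]] edges [(np.float64(112.3), np.float64(17.9)), (np.float64(29.0), np.float64(-88.0)), (np.float64(108.0), np.float64(-177.0))]
R [[560.5, -201.5], [560.0, -174.7], [668.4, -173.9], [662.9, -202.7]] edges [(np.float64(26.8), np.float64(91.0)), (np.float64(108.4), np.float64(0.5)), (np.float64(29.4), np.float64(-100.7)), (np.float64(102.5), np.float64(179.3))]
Pgrip [[431.6, -196.3], [429.5, -179.4], [458.5, -178.8], [460.5, -196.2]] edges [(np.float64(17.0), np.float64(97.1)), (np.float64(29.0), np.float64(1.3)), (np.float64(17.6), np.float64(-83.3)), (np.float64(28.9), np.float64(-179.8))]
Qgrip [[451.1, -331.7], [450.3, -317.6], [478.1, -314.8], [480.7, -331.1]] edges [(np.float64(14.1), np.float64(93.3)), (np.float64(28.0), np.float64(5.8)), (np.float64(16.5), np.float64(-80.9)), (np.float64(29.6), n
[... 344 characters left out ...]
19.1), np.float64(1.7)), (np.float64(86.8), np.float64(91.7)), (np.float64(119.9), np.float64(-179.1)), (np.float64(88.4), np.float64(-87.8))]
lip [[536.9, 60.4], [646.7, 63.0]] edges [(np.float64(109.8), np.float64(1.4)), (np.float64(109.8), np.float64(-178.6))]
brk [[537.6, 47.2], [647.2, 50.5]] edges [(np.float64(109.7), np.float64(1.7)), (np.float64(109.7), np.float64(-178.3))]
trayrim [[524.4, 20.3], [662.8, 20.3], [654.9, 269.2]] edges [(np.float64(138.3), np.float64(-0.0)), (np.float64(249.1), np.float64(91.8)), (np.float64(281.0), np.float64(-117.7))]
beaker [[584.6, -333.9]] edges [(np.float64(0.0), np.float64(0.0))]
flask [[326.1, -263.5]] edges [(np.float64(0.0), np.float64(0.0))]
```

Edges at the tops suggest P is blank_a (about 22 to 24 mm thick). Q and R are b and c, still to be told apart. The gap is roughly 25 to 29 mm. I'll take one wrist look over Q and R on the way, then another over the gap.

Request:
servo_tool(
  series=[
    [35,40,6,-13,0],
    [35,40,6,-13,0],
    [35,40,6,-13,0],
    [35,40,6,-13,0],
    [35,40,6,-13,0],
    [35,40,6,-13,0],
    [35,40,6,-13,0],
    [35,40,6,-13,0],
    [35,40,6,-13,0],
    [35,40,6,-13,0],
    [35,40,6,-13,0],
    [35,40,6,-13,0],
  ],
)

```text
time_s: 1.65
eef_pos: [0.5012, -0.2592, 0.2824]
tcp_rot: [1.0, -0.001, -0.0, 0.0]
contact_force: [0.6, -0.8, 0.2]
gripper_width: 0.0875
gripper_force: 0.0
```

Run:
```python
from h import *
import pickle
par=P("wrist");im=cams.read_camera("wrist");cv2.imwrite("pics/w1.png",im[:,:,::-1]);pickle.dump(par,open("w1.pkl","wb"))
s=status.state();print(s["eef_pos"],s["tcp_rot"],s["time_s"])
```

```text
[ 0.50136594 -0.25904046  0.28247751] [ 9.99999522e-01 -9.12784327e-04 -3.14876521e-04  1.55659009e-04] 1.7
```

Request:
servo_tool(
  series=[
    [9,34,0,1.5,0],
    [9,34,0,1.5,0],
    [9,34,0,1.5,0],
    [9,34,0,1.5,0],
    [9,34,0,1.5,0],
    [9,34,0,1.5,0],
    [9,34,0,1.5,0],
    [9,34,0,1.5,0],
    [9,34,0,1.5,0],
    [9,34,0,1.5,0],
  ],
)

```text
time_s: 2.95
eef_pos: [0.5925, 0.0808, 0.2828]
tcp_rot: [1.0, 0.012, 0.0, 0.0]
contact_force: [-0.7, -0.5, -0.4]
gripper_width: 0.0874
gripper_force: 0.0
```

Run:
```python
from h import *
import pickle
par=P("wrist");im=cams.read_camera("wrist");cv2.imwrite("pics/w2.png",im[:,:,::-1]);pickle.dump(par,open("w2.pkl","wb"))
s=status.state();print(s["eef_pos"],s["tcp_rot"],s["time_s"])
p=proj("wrist",[[.59,.08,.04]],par)[0];print(p)
```

```text
[0.59246578 0.0812115  0.28278326] [9.99919845e-01 1.26592694e-02 1.05749246e-04 1.87994617e-04] 3.0
[317.31109539 175.96597813]
```

View pics/w1.png

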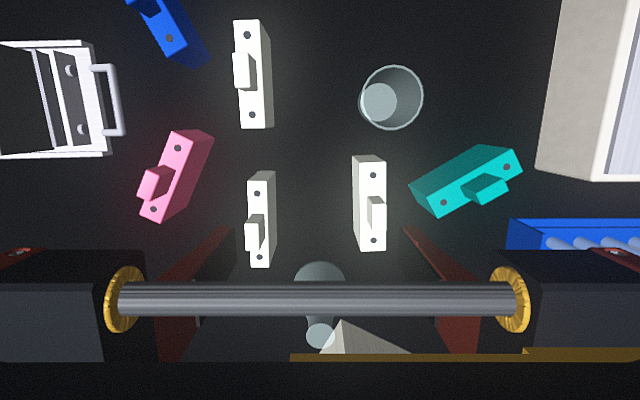

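View pics/w2.png

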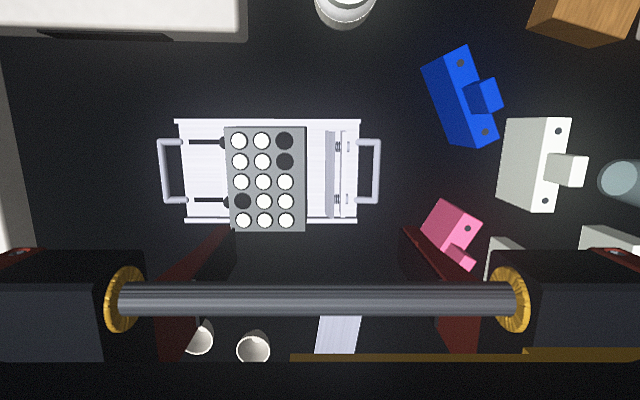

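w1 shows the white blanks R (253,73), P (262,220) and Q (370,203). w2 shows the rack's edge at u≈305 and the plate and bracket at u≈325 to 355. Next is an enlarged composite of R, Q and the gap.

Run:
```python
import cv2,numpy as np,pickle
a=cv2.imread("pics/w1.png");b=cv2.imread("pics/w2.png")
e=lambda i,x,y:cv2.resize(i[y:y+118,x:x+52],None,fx=5,fy=5,interpolation=cv2.INTER_CUBIC)
cv2.imwrite("pics/c3.png",np.hstack([e(a,228,14),e(a,345,145),e(b,298,112)]))
for f in("w1","w2"):
    p=pickle.load(open(f+".pkl","rb"));print(p[0].round(1).tolist(),np.linalg.inv(p[2])[:3,3])
```

```text
[[319.0, 0.0, 316.6], [0.0, 319.0, 199.9], [0.0, 0.0, 1.0]] [ 0.56723087 -0.25907069  0.44443142]
[[319.0, 0.0, 316.6], [0.0, 319.0, 199.9], [0.0, 0.0, 1.0]] [0.65827834 0.08269717 0.44492431]
```

View pics/c3.png

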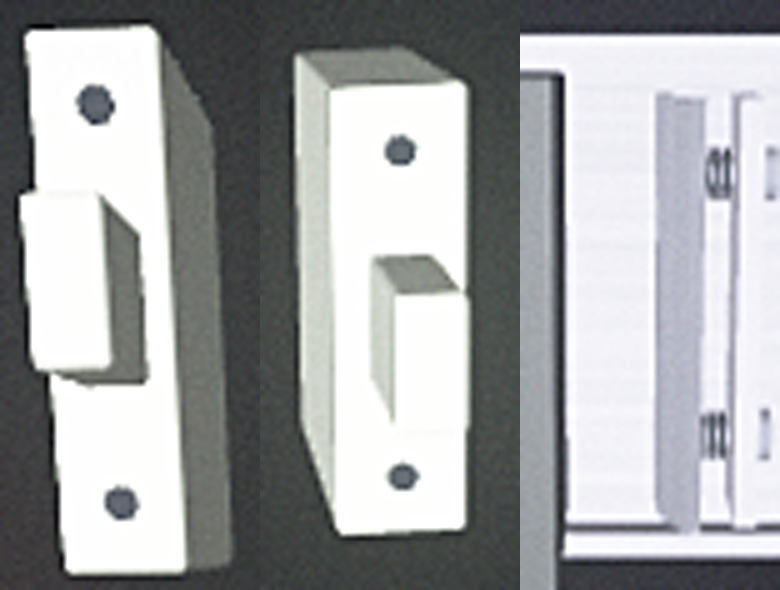

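Run:
```python
from h import *
import pickle
w1=pickle.load(open("w1.pkl","rb"));w2=pickle.load(open("w2.pkl","rb"))
def q(n,pts,X0,ox,oy,z,par):
    X=ray("",[(ox+(x-X0+.5)/5-.5,oy+(y+.5)/5-.5) for x,y in pts],z,par)*1000;print(n,X[:,:2].round(1).tolist());return X
def four(n,pts,X0,ox,oy):
    X=q(n,pts,X0,ox,oy,.08,w1)[:,:2];r=cv2.minAreaRect(X.astype(np.float32));print("  ctr",X.mean(0).round(1),"rect",r)
four("R",[(25,31),(159,28),(187,573),(67,574)],0,228,14)
four("Q",[(330,86),(467,84),(466,531),(337,534)],260,345,145)
q("Rgrip",[(22,196),(99,193),(111,368),(32,369)],0,228,14,.12,w1)
q("Qgrip",[(397,293),(468,296),(468,430),(393,430)],260,345,145,.12,w1)
X=ray("",[(248,171),(274,171),(269,267),(249,267)],.08,w1)*1000;print("P",X[:,:2].round(1))
q("racktop",[(552,80),(556,540)],520,298,112,.085,w2)
q("rackfoot",[(566,120),(567,420)],520,298,112,.010,w2)
q("platefoot",[(657,100),(658,510)],520,298,112,.010,w2)
q("lip end",[(707,100),(697,525)],520,298,112,.052,w2)
q("brk",[(737,100),(736,525)],520,298,112,.044,w2)
```

```text
R [[668.3, -172.7], [668.8, -200.4], [559.3, -201.6], [559.1, -174.8]]
  ctr [ 613.8 -187.4] rect ((613.7654418945312, -187.59841918945312), (109.5213851928711, 27.64319610595703), 1.1013109683990479)
Q [[521.6, -307.0], [522.0, -338.3], [412.4, -343.6], [411.7, -312.0]]
  ctr [ 466.9 -325.2] rect ((466.9995422363281, -325.2813415527344), (110.72264099121094, 31.57499885559082), 2.5908613204956055)
Rgrip [[629.2, -179.8], [629.7, -194.3], [598.7, -194.9], [598.5, -179.6]]
Qgrip [[483.1, -317.1], [482.4, -332.1], [452.7, -333.6], [452.7, -317.5]]
P [[ 511.3 -180. ]
 [ 511.2 -210. ]
 [ 391.1 -199.7]
 [ 391.2 -174.8]]
racktop [[651.0, 96.3], [545.2, 93.7]]
rackfoot [[639.2, 95.2], [556.8, 93.5]]
platefoot [[645.0, 71.1], [531.2, 67.2]]
lip end [[646.6, 60.1], [539.7, 58.6]]
brk [[646.5, 52.3], [537.6, 47.9]]
```

R measures 27.6 mm, so it is the white blank_b. Q measures 31.6 mm (blank_c) and P about 24 mm (blank_a). The gap is about 25 mm wide: rack face at y≈94.8, plate foot at y≈69.3. Blank_b therefore fits, pushing the plate back about 3 mm. Blank_a would be loose, and blank_c would exceed the plate's stop. The blue and pink blanks are look-alikes, so I'll grasp R.

Request:
servo_tool(
  series=[
    [2.2,-26.9,0,-0.5,0],
    [2.2,-26.9,0,-0.5,0],
    [2.2,-26.9,0,-0.5,0],
    [2.2,-26.9,0,-0.5,0],
    [2.2,-26.9,0,-0.5,0],
    [2.2,-26.9,0,-0.5,0],
    [2.2,-26.9,-6,-0.5,0],
    [2.2,-26.9,-11,-0.5,0],
    [2.2,-26.9,-15,-0.5,0],
    [2.2,-26.9,-18,-0.5,0],
    [2.2,-26.9,-19.5,-0.5,0],
    [2.2,-26.9,-19.5,-0.5,0],
  ],
)

```text
time_s: 4.5
eef_pos: [0.6144, -0.1847, 0.0873]
tcp_rot: [1.0, 0.01, -0.001, -0.001]
contact_force: [-0.4, -0.2, 0.9]
gripper_width: 0.0878
gripper_force: 0.0
```

Request:
servo_tool(
  series=[
    [0,0,0,0,0.5],
    [0,0,0,0,0.85],
    [0,0,0,0,1],
    [0,0,0,0,1],
    [0,0,0,0,1],
    [0,0,0,0,1],
    [0,0,0,0,1],
    [0,0,0,0,1],
  ],
  force=45,
)

```text
time_s: 5.5
eef_pos: [0.6144, -0.1866, 0.0876]
tcp_rot: [1.0, 0.009, -0.0, 0.0]
contact_force: [-0.1, 0.2, 0.9]
gripper_width: 0.0159
gripper_force: 45.0
```

Request:
servo_tool(
  series=[
    [0,0,3,0,1],
    [0,0,8,0,1],
    [0,0,14,0,1],
    [-0.5,5,14,0.4,1],
    [-1,10,14,0.4,1],
    [-1.5,15,14,0.4,1],
    [-2,20,14,0.4,1],
    [-2.2,24,14,0.4,1],
    [-2.2,26.6,14,0.4,1],
    [-2.2,26.6,12,0.4,1],
    [-2.2,26.6,10.5,0.4,1],
    [-2.2,26.6,10.5,0.4,1],
  ],
)

```text
time_s: 7.0
eef_pos: [0.5912, 0.0784, 0.1909]
tcp_rot: [1.0, 0.012, -0.002, 0.0]
contact_force: [-0.6, 0.2, -2.7]
gripper_width: 0.0157
gripper_force: 45.0
```

Run:
```python
from h import *
s=status.state();print(s["eef_pos"],s["tcp_rot"],s["contact_force"],s["gripper_width"])
a=cams.read_camera("scene");b=cams.read_camera("side")
e=lambda i,x,y,w,h,k:cv2.resize(i[y:y+h,x:x+w],None,fx=k,fy=k,interpolation=cv2.INTER_CUBIC)
cv2.imwrite("pics/c4.png",np.hstack([e(a,375,110,100,100,4),e(b,155,175,100,100,4)])[:,:,::-1])
```

```text
[0.59120141 0.07843776 0.19087598] [ 9.99923327e-01  1.22363021e-02 -1.84155993e-03  4.70860041e-04] [-0.60000763  0.19052203 -2.68775702] 0.015737938074819498
```

View pics/c4.png

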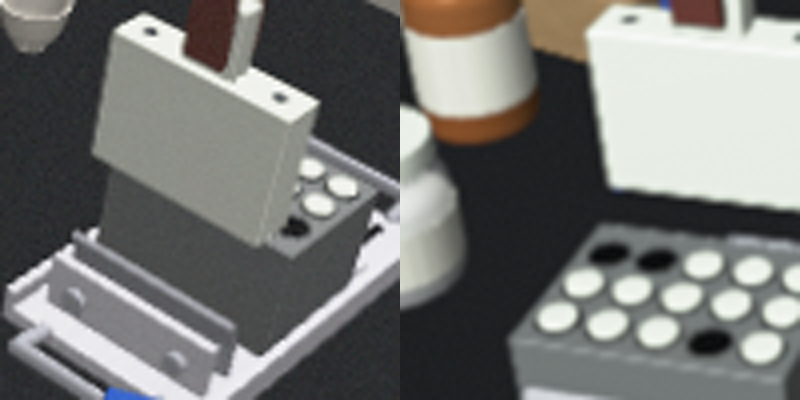

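The blank hangs upright just over the gap: its lower edge runs from (93,155) to (262,245) in the left crop, with clearance to the rack and to the lip on both sides. I'll lower it to just above the lip, then go in gently.

Request:
servo_tool(
  series=[
    [0,0,-1.5,0,1],
    [0,0,-3,0,1],
    [0,0,-4,0,1],
    [0,0,-5,0,1],
    [0,0,-5.5,0,1],
    [0,0,-6,0,1],
    [0,0,-6,0,1],
  ],
)

```text
time_s: 7.98
eef_pos: [0.5924, 0.0794, 0.1324]
tcp_rot: [1.0, 0.013, -0.0, 0.0]
contact_force: [0.7, -0.3, -3.0]
gripper_width: 0.0157
gripper_force: 45.0
```

Request:
servo_tool(
  series=[
    [0,0.05,-0.4,0,1],
    [0,0.1,-0.8,0,1],
    [0,0.1,-1.2,0,1],
    [0,0.1,-1.2,0,1],
    [0,0.1,-1.2,0,1],
  ],
)

```text
time_s: 8.6
eef_pos: [0.593, 0.0802, 0.1207]
tcp_rot: [1.0, 0.013, 0.001, 0.0]
contact_force: [2.1, -0.9, -1.6]
gripper_width: 0.0158
gripper_force: 45.0
```

Request:
servo_tool(
  series=[
    [0,0,-0.4,0,1],
    [0,0,-0.8,0,1],
    [0,0,-1.2,0,1],
    [0,0,-1.2,0,1],
    [0,0,-1.2,0,1],
  ],
)

```text
time_s: 9.22
eef_pos: [0.5921, 0.0802, 0.1078]
tcp_rot: [1.0, 0.013, -0.0, 0.0]
contact_force: [3.0, -1.3, -6.0]
gripper_width: 0.016
gripper_force: 45.0
```

Request:
servo_tool(
  series=[
    [0,0,-0.4,0,1],
    [0,0,-0.7,0,1],
    [0,0,-1,0,1],
    [0,0,-1.1,0,1],
    [0,0,-1.2,0,1],
    [0,0,-1.3,0,1],
    [0,0,-1.3,0,1],
  ],
)

```text
time_s: 10.1
eef_pos: [0.5926, 0.0802, 0.0975]
tcp_rot: [1.0, 0.012, 0.0, 0.0]
contact_force: [-5.4, -5.0, 17.9]
gripper_width: 0.0161
gripper_force: 45.0
```

It is home: the TCP is at 97.5 mm, so the bottom is at about 10 mm, with 18 N of floor reaction. I'll ease off, release and rise.

Request:
servo_tool(
  series=[
    [0,0,0.2,0,1],
    [0,0,0.2,0,0.7],
    [0,0,0.2,0,0.4],
    [0,0,0.2,0,0.4],
    [0,0,0.2,0,0.4],
    [0,0,2,0,0.4],
    [0,0,6,0,0.4],
    [0,0,11,0,0.4],
    [0,0,18,0,0.4],
    [0,0,18,0,0.4],
    [0,0,18,0,0.4],
  ],
)

```text
time_s: 11.48
eef_pos: [0.5925, 0.0805, 0.2768]
tcp_rot: [1.0, 0.013, 0.001, -0.0]
contact_force: [-0.1, 0.4, 0.1]
gripper_width: 0.0525
gripper_force: 0.0
```

Run:
```python
from h import *
s=status.state();print(s["eef_pos"],s["gripper_width"],s["time_s"])
par=P("wrist");c=cams.read_camera("wrist");a=cams.read_camera("scene")
e=lambda i,x,y,w,h,k:cv2.resize(i[y:y+h,x:x+w],None,fx=k,fy=k,interpolation=cv2.INTER_CUBIC)
cv2.imwrite("pics/c5.png",np.hstack([e(a,375,110,100,133,4),e(c,260,90,100,133,4)])[:,:,::-1])
import pickle;pickle.dump(par,open("w3.pkl","wb"))
```

```text
[0.59253518 0.08046255 0.27677666] 0.05251616414355593 11.475
```

View pics/c5.png

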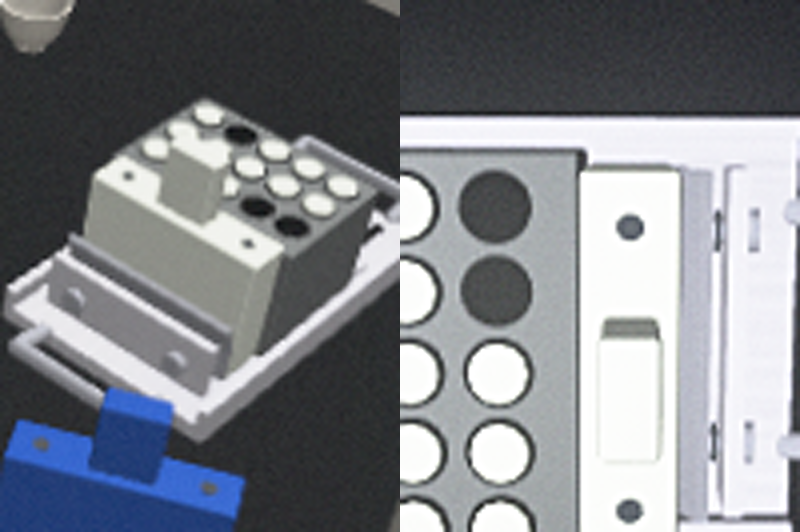

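The picture shows the blank upright and flush against the rack face (u≈580 in the right crop). The plate's lip is pushed back about 3.5 mm toward the bracket (u≈712 to 727), short of its stop. Nothing else was disturbed.

```bash
python3 -c "
from rig import order
print(order.close_job())"
```

```text
the job is handed in; nothing more can be done
None
```

I pressed the 28 mm white blank (blank_b) home in the gap and released it, with the spring plate pushed back about 3.5 mm against it; the arm never touched the other two blanks, the beaker or the flask, and the job was handed in at about 11.5 s.

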